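Swing the filling spout over the open pot and clamp it

TASK

Get the filling stand ready for the next pot: push the swing spout round with a fingertip until its nozzle is over the middle of the one pot that has no lid, then push the clamp lever on top of the column clockwise all the way to its stop, so that the spout is locked there. Leave the lever loose until the spout is in place, and do not lift, tip or shift the pots or the other things on the table.

Things in the scene. Friction and masses are not known exactly. Their poses are not given: they have to be found in the camera images.
- spout (a joint): angle (rad) of the swing spout, a level 22 mm dark steel pipe (axis 150 mm above the table) that turns about the stand's upright column. 0: along the stand's own -x; grows anticlockwise seen from above; stops at -1.3 and 1.3. Stiff (about 2 N at push_point); stays where it is left. Its hub is 60 mm across, 133 to 167 mm high
- clamp (a joint): angle (rad) of the clamp lever on top of the column: 0 loose, 1.4 at its closed stop (begins at 0 to 0.25); grows clockwise seen from above. A 12 mm dark steel rod, axis 222 mm above the table. At 0 it points along the stand's own -y (robot's right) and closes towards the robot, passing over the spout. About 2 N at the ball turns it; it stays where it is left
- nozzle (a point): centre of the mouth of the nozzle (28 mm wide) that points straight down at the spout's end; 200 mm from the column's axis, 105 mm above the table, 20 mm above the knobs of the pot lids
- push_point (a point): point on the spout pipe's axis, 155 mm from the column's axis, 150 mm high: a good place to push it from either side
- pivot (a point): on the column's upright axis, 150 mm above the table; both spout and lever turn about this axis
- clamp_ball (a point): centre of the black 22 mm ball at the end of the clamp lever, 85 mm from the column's axis, 222 mm above the table. The lever's hub is 32 mm across, 208 to 236 mm high; below it, down to 167 mm, is only an 18 mm stem
- filler: the filling stand, fixed to the table: round steel foot 160 mm across with a 44 mm column, and behind it (its +x) a white pump box up to 120 mm high. Origin at the foot's centre on the table; its -x looks roughly to the robot, z up
- pot_open: the open, empty white enamel pot: 110 mm across, 66 mm high, 3 mm wall, two small wire ears; loose. Origin at the centre of its underside. The three pots stand round the front of the stand, each about 200 mm from the column's axis (give or take 12 mm), in any order
- pot_lid_a: a like pot, closed with a flat lid (116 mm across) with a black knob, 85 mm high in all; loose. Origin at the centre of its underside
- pot_lid_b: as pot_lid_a, the other lidded pot
- marker: bystander: marker pen 131 mm long, 16 mm thick, lying between two pots; origin under its middle
- ramekin: bystander: white bowl 64 mm across, 35 mm high; origin under its centre
- spice_jar: bystander: glass jar 48 mm across, 85 mm high; origin under its centre
- carton: bystander: long carton 60 x 290 x 55 mm; origin under its centre
- spatula: bystander: spatula lying flat
- spoon: bystander: spoon lying flat
- beaker: bystander: white mug 76 mm across, 100 mm high; origin under its centre
There are look-alikes about, which are no part of the job. What is shaped like the pot_lid_b but blue or yellow is not meant. Leave any orange look-alike of the pot_lid_a alone.

How it is judged:
By the outcome, as a careful person would: the job done as asked, in the order asked, and still so for the second after the job is handed in, with the robot touching nothing.
It also fails if it takes over 64 s, if anything falls off the work surface, if the arm or the gripper's body presses on something with over 40 N, if the wrist force passes 120 N, or if a joint passes its speed limit or range.

ROBOT

A 6-joint arm with a two-finger parallel gripper is mounted at the origin on the work surface. World frame = base frame: x ahead of the robot, y to its left, z up, the work surface at z = 0. Lengths are in mm, angles in rad, forces in N, time in s.
With the tool pointing down it reaches from about 375 to 750 mm from the base axis. Payload 9 kg.
Tool frame: the origin (TCP) lies between the finger pads; the fingertips stand 19 mm ahead of it and the grasp point (between the pads) is the TCP; z points along the fingers, y is the line along which they close (so a half turn about z gives the same grasp; the last joint's range is limited). The gripper opens to 85 mm and grips with 20 to 120 N. Pads are 22 mm wide; open, the fingers measure 114 mm over their backs; the gripper's body (76 mm by 85 mm) begins 54 mm behind the grasp point. The pads swing forward as they close: fully open they stand 13 mm farther back than shut.
Start: joints at [-1.447, 0.104, 0.097, 1.564, 0, 1.353], TCP at [201.121, -565.319, 250.331] pointing down, gripper open.
Joint ranges: [-2.99, 2.99], [-0.84, 1.86], [-1.1, 1.16], [-1.84, 2.11], [-1.51, 1.56], [-3.14, 3.14]. Speed limits (rad/s): [2.22, 2.22, 2.57, 3.14, 3.14, 3.14].

INTERFACE

Orientations are given as [roll, pitch, yaw] about the fixed x, y, z axes, in that order (R = Rz(yaw) Ry(pitch) Rx(roll)).
In Python, from bench import ctrl gives the robot as it stands.
- The arm moves only by the tool carry_out, never from a script. Its argument "series" is a list of rows, each an object with "fingers": the closure, from 0 (fully open) to 1 (shut); "delta_pos": the shift along the tool's x, y, z in mm, a list of three; "delta_rot": the turn, a rotation vector about the tool's x, y, z in degrees, a list of three. In form: [{"fingers": fingers, "delta_pos": [x, y, z], "delta_rot": [wx, wy, wz]}, ...]. A call has 1 to 10 rows; each row shifts and turns the commanded pose from where the row before left it, along the tool's axes as they then stand; what a row does not reach is not made up. A row lasts 1/8 s, in which the tool goes at most 62.5 mm and 10.7 degrees, less where a joint would pass 70% of its speed; a pose out of reach is approached as far as the arm can. A call with a gripper value outside its range is refused whole. The fingers move at their own pace and stop on an object; the grip force is fixed at half the most. Time passes only in rows, so rows that do not move let the fingers close. It gives the time, the measured TCP pose, the force, the opening and the grip force at its end, in the units of the state.
- ctrl.observe(): the state, without advancing time (a new reading comes with each control period).
- ctrl.snapshot(name): name is "scene" or "top" or "wrist"; returns (picture, depth): 400x640x3 uint8, red, green, blue; 400x640 float32, mm along the optical axis (not along the pixel's ray), 0 where there is no reading.
- ctrl.camera_params(name): a dict with "intrinsics" (3x3 intrinsics, pixels), "k1" (the pictures are not rectified: a ray, as slopes to the right and down, at radius r is drawn at 1 + k1 r^2 times it, then the intrinsics apply), "rvec" (rotation vector, rad) and "tvec" (3), from world to camera coordinates, as OpenCV has them; the wrist camera has in their place "mount" (4x4, takes a point from camera to tool coordinates, whose origin is the TCP and whose axes are the flange's). Camera axes: x right, y down, z forward; pixel columns grow to the right and rows downward; lengths in mm; the calibration is good to about 2 mm. A picture is of the moment at which its call begins: read the wrist's pose just before it. camera_params takes no time and is no camera call.
- ctrl.finish_job(): hands the job in; it is judged then, once.
The state is a dict: "clock": time; "joint_positions": joint angles; "joint_velocities": joint speeds; "tau": joint torques, N m; "eef_pos": TCP position; "orientation": TCP orientation; "force": force on the tool from outside, world axes, zero at the start; "moment": the same for the moment, N m; "gripper_width": opening from 0.0 (shut) to 1.0 (fully open); "finger_force": force on a finger pad.
Only numpy, scipy, OpenCV 4.12 (cv2) and the standard library are available. Lean on these libraries where they do the work, as an engineer would, in place of code of your own. Each camera call takes 0.05 s, during which the arm holds its last target. There are 200 camera calls.

## Working session

There is one attempt and no reset: what is moved stays moved. The work goes in short steps, Python scripts to look and compute and a tool call to move; the robot and the scene stay as the last step left them, time stands still between calls to the robot, and variables do not carry over. Pictures are saved under pics/ and viewed, at most 10 in all, crops included, and the job is handed in when it is done.

Besides the shell and the picture viewer there is one more tool, called after "Call:" as a command line: name --argument value ..., lists and objects as JSON in quotes. carry_out: Moves the arm, as the interface text tells. Its arguments: {"type":"object","properties":{"series":{"type":"array","items":{"type":"object","properties":{"fingers":{"type":"number"},"delta_pos":{"type":"array","items":{"type":"number"}},"delta_rot":{"type":"array","items":{"type":"number"}}}}}},"required":["series"]}

```bash
mkdir -p pics; ls
cat > h.py <<'E'
import numpy as np, cv2
from bench import ctrl
from scipy.spatial.transform import Rotation as R
def cloud(name):
    o=ctrl.observe(); im,d=ctrl.snapshot(name); c=ctrl.camera_params(name); K=np.array(c["intrinsics"])
    v,u=np.mgrid[0:400,0:640].astype(float)
    xd=(u-K[0,2])/K[0,0]; yd=(v-K[1,2])/K[1,1]; x,y=xd.copy(),yd.copy()
    for _ in range(20):
        s=1+c["k1"]*(x*x+y*y); x,y=xd/s,yd/s
    P=np.dstack([x*d,y*d,d])
    if "rvec" in c:
        M=cv2.Rodrigues(np.array(c["rvec"],float))[0]; W=(P-np.array(c["tvec"]).reshape(3))@M
    else:
        m=np.array(c["mount"]); T=P@m[:3,:3].T+m[:3,3]
        W=T@R.from_euler('xyz',o["orientation"]).as_matrix().T+np.array(o["eef_pos"])
    W[d==0]=np.nan
    return im,W
E
python3 - <<'E'
from h import *
for n in("scene","top"):
    im,W=cloud(n); np.savez(n,im=im,W=W); cv2.imwrite(f"pics/{n}.png",im[:,:,::-1])
    c=ctrl.camera_params(n); M=cv2.Rodrigues(np.array(c["rvec"],float))[0]; print(n,-M.T@np.array(c["tvec"]).reshape(3))
print(ctrl.observe())
E
```

```text
pics
scene [ 933.26478933 -559.38962867 1054.97682768]
top [ 371.03427763  -10.31204691 1368.0584788 ]
{'clock': 0.1, 'joint_positions': array([-1.44668255e+00,  1.04669393e-01,  9.65720860e-02,  1.56386691e+00,
       -3.25173051e-05,  1.35312259e+00]), 'joint_velocities': array([-0.00057987, -0.00116224,  0.00109409,  0.00072874, -0.00029654,
       -0.00041645]), 'tau': array([ 5.52427926e-03, -5.58203852e+01,  5.04723251e+01,  1.29082191e-02,
       -2.45935516e-04, -4.41082690e-06]), 'eef_pos': array([ 201.08542956, -565.02820772,  249.59638649]), 'orientation': array([-3.14044530e+00, -2.20467009e-04,  3.41787407e-01]), 'force': array([-0.66267889, -0.10042127, -0.13006799]), 'moment': array([ 0.03283774, -0.06608384, -0.00890495]), 'finger_force': 0.0, 'gripper_width': 0.9964804038261074}
```

View pics/top.png

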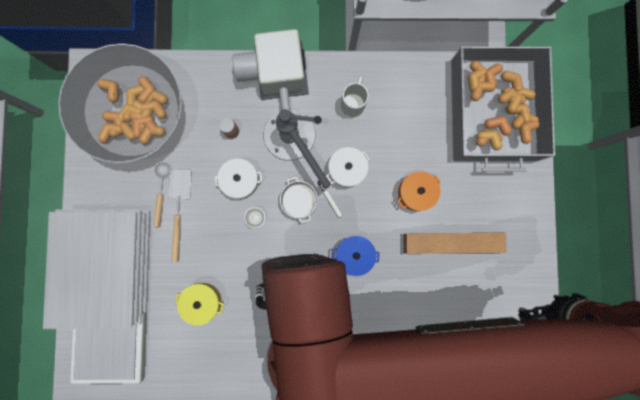

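View pics/scene.png

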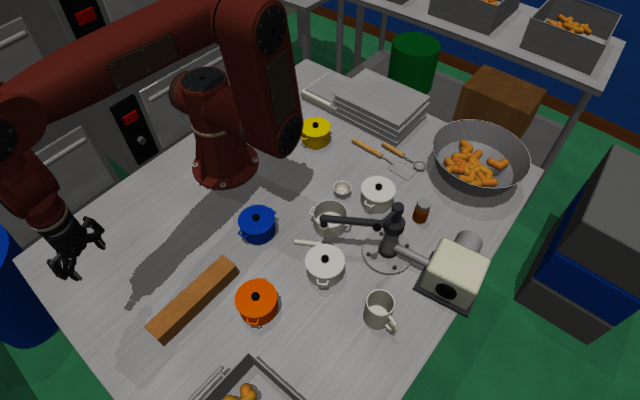

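The top view shows the open pot at (298,201), with white lidded pots at (237,178) and (348,167). The orange, blue and yellow pots are look-alikes. The column is at about (288,122), the nozzle at (323,184), and the lever ball at (318,120). Next I measure these and crop in to confirm.

Run:
```python
from h import *
D=np.load("top.npz");W=D["W"];im=D["im"]
cv2.imwrite("pics/crop.png",cv2.resize(im[90:230,200:380,::-1],None,fx=4,fy=4,interpolation=3))
v,u=np.mgrid[0:400,0:640]
def rep(n,W,m):
    p=W[m]; p=p[~np.isnan(p).any(1)]; print(n,len(p),p.mean(0).round(1),p.min(0).round(),p.max(0).round()); return p
def fit(p):
    A=np.c_[2*p[:,:2],np.ones(len(p))]; s=np.linalg.lstsq(A,(p[:,:2]**2).sum(1),rcond=None)[0]; return s[:2].round(1),np.sqrt(s[2]+s[0]**2+s[1]**2).round(1)
for k in("top","scene"):
    W=np.load(k+".npz")["W"]; z=W[...,2]
    if k=="top":
        loc=np.where(np.isnan(W[...,0]),0,W[...,0]); ok=(u>200)&(u<385)&(v>90)&(v<235)
        ref=W[122,288]; print("hub",W[122,288],"ball",W[120,318],"noz",W[184,323],"pot",W[201,298])
        cx,cy=ref[:2]; px,py=W[201,298,:2]
    dx=W[...,0]-cx; dy=W[...,1]-cy; r=np.hypot(dx,dy)
    rep(k+" lever",W,(r<110)&(z>208)&(z<245))
    rep(k+" hub",W,(r<30)&(z>215)&(z<245))
    p=rep(k+" ball",W,(r<110)&(r>72)&(z>210)&(z<245))
    p=rep(k+" spout",W,(r<230)&(r>60)&(z>140)&(z<175)&(dx<20))
    s=p[:,:2]-p[:,:2].mean(0); d=np.linalg.svd(s,full_matrices=False)[2][0]; print(" dir",d,np.hypot(p[:,0]-cx,p[:,1]-cy).max())
    q=np.hypot(W[...,0]-px,W[...,1]-py)
    p=rep(k+" potrim",W,(q<66)&(q>40)&(z>60)&(z<72)); 
    for _ in range(4):
        c,rr=fit(p); e=np.hypot(*(p[:,:2]-c).T); p=p[abs(e-54)<6] if abs(rr-54)<15 else p
    print(c,rr,len(p))
    for n,(a,b) in {"lidL":(178,237),"lidR":(167,348)}.items():
        if k=="top":
            g=W[a,b]; q=np.hypot(W[...,0]-g[0],W[...,1]-g[1]); rep(n,W,(q<65)&(z>60)&(z<82)); rep(n+"knob",W,(q<30)&(z>76)&(z<95))
```

```text
hub [666.64684424  57.56899216 211.25473319] ball [666.69922218 -20.79086257 232.76236601] noz [509.45724677 -35.30141229 160.03485405] pot [475.05363811  37.61685344   3.62395992]
top lever 304 [674.   33.9 231. ] [659. -29. 210.] [695.  80. 243.]
top hub 175 [676.5  59.2 233.3] [664.  28. 218.] [695.  80. 243.]
top ball 41 [668.6 -21.4 230.4] [659. -29. 224.] [679. -16. 236.]
top spout 401 [558.4 -11.5 159.2] [500. -55. 145.] [619.  33. 168.]
 dir [-0.83962995 -0.54315887] 196.33597428962904
top potrim 131 [474.3  34.4  66.4] [421. -20.  60.] [529.  88.  72.]
[475.3  34.3] 53.2 131
lidL 1189 [536.1 212.5  71.4] [481. 157.  61.] [593. 273.  82.]
lidLknob 77 [536.  211.6  81.8] [510. 186.  76.] [559. 235.  91.]
lidR 1177 [ 571.4 -110.    70.9] [ 514. -166.   61.] [629. -54.  82.]
lidRknob 60 [ 569.5 -110.1   82.5] [ 542. -133.   76.] [595. -83.  90.]
scene lever 288 [679.1  27.1 227.7] [663. -35. 210.] [697.  78. 237.]
scene hub 150 [682.   54.7 230.3] [665.  31. 216.] [696.  78. 237.]
scene ball 58 [672.7 -27.2 226.6] [663. -35. 217.] [682. -15. 232.]
scene spout 375 [564.7 -19.1 155.4] [500. -59. 140.] [625.  24. 164.]
 dir [0.84191029 0.53961752] 195.7035627062874
scene potrim 99 [471.8  35.   63.4] [424. -23.  60.] [533.  84.  67.]
[478.6  30.4] 53.4 99
```

View pics/crop.png

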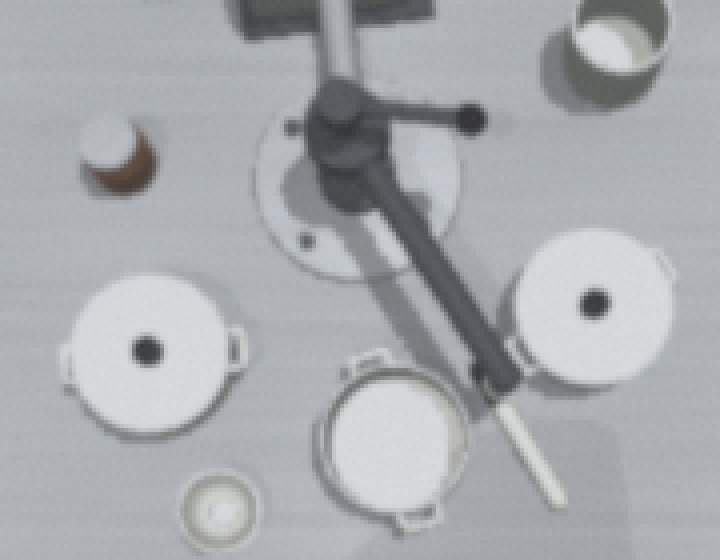

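Crop confirmed: the only white pot without a lid is the middle one, at (397,438) in the crop. It's about 205 mm from the column. The spout has to swing about 24° clockwise, pushed from its -y side. I move to the approach point with the fingers shut.

Call:
carry_out --series '[{"fingers": 1, "delta_pos": [20, -14, 0], "delta_rot": [0, 0, 0]}, {"fingers": 1, "delta_pos": [50, -33, 0], "delta_rot": [0, 0, 0]}, {"fingers": 1, "delta_pos": [50, -33, 0], "delta_rot": [0, 0, 0]}, {"fingers": 1, "delta_pos": [50, -33, 0], "delta_rot": [0, 0, 0]}, {"fingers": 1, "delta_pos": [50, -33, 0], "delta_rot": [0, 0, 0]}, {"fingers": 1, "delta_pos": [50, -33, 0], "delta_rot": [0, 0, 0]}, {"fingers": 1, "delta_pos": [50, -33, 0], "delta_rot": [0, 0, 0]}, {"fingers": 1, "delta_pos": [50, -33, 0], "delta_rot": [0, 0, 0]}, {"fingers": 1, "delta_pos": [50, -33, 0], "delta_rot": [0, 0, 0]}, {"fingers": 1, "delta_pos": [40, -27, 0], "delta_rot": [0, 0, 0]}]'

```text
clock: 1.35
eef_pos: [533.2, -121.6, 250.0]
orientation: [-3.141, 0.0, 0.343]
force: [0.5, -1.1, 0.4]
gripper_width: 0.002
finger_force: 0.0
```

Run:
```python
from h import *
D=np.load("top.npz");W=D["W"];z=W[...,2]
# stand foot: points z 3..15 brighter ring; pump box direction
r=np.hypot(W[...,0]-679,W[...,1]-62)
for a,b in((2,5),(5,8),(8,12),(12,20)): 
    p=W[(r<100)&(z>a)&(z<b)]; print(a,len(p),p.min(0).round(),p.max(0).round())
for k in("top","scene"):
    W=np.load(k+".npz")["W"];z=W[...,2]; r=np.hypot(W[...,0]-679,W[...,1]-62)
    p=W[(r<26)&(z>231)&(z<242)&(W[...,1]>50)]; print(len(p),p.mean(0),p.min(0),p.max(0))
```

```text
2 290 [579. -35.   2.] [774. 162.   5.]
5 126 [582. -35.   5.] [779. 161.   8.]
8 428 [591. -11.   8.] [759. 143.  12.]
12 772 [602. -11.  12.] [757. 142.  20.]
112 [678.8332419   65.50982664 236.70489932] [663.73119465  51.01792548 231.64563568] [694.99609347  79.24492647 241.98163477]
79 [681.48960091  61.86480044 234.38450256] [666.33478538  50.14920292 231.07138747] [696.31512828  77.73948929 237.35744269]
```

Call:
carry_out --series '[{"fingers": 1, "delta_pos": [26, -20, 0], "delta_rot": [0, 0, 0]}, {"fingers": 1, "delta_pos": [25, -20, 0], "delta_rot": [0, 0, 0]}, {"fingers": 1, "delta_pos": [0, 0, 35], "delta_rot": [0, 0, 0]}, {"fingers": 1, "delta_pos": [0, 0, 35], "delta_rot": [0, 0, 0]}, {"fingers": 1, "delta_pos": [0, 0, 25], "delta_rot": [0, 0, 0]}, {"fingers": 1, "delta_pos": [0, 0, 0], "delta_rot": [0, 0, 0]}]'

```text
clock: 2.1
eef_pos: [565.4, -68.5, 152.9]
orientation: [-3.139, 0.003, 0.342]
force: [-0.8, 0.1, -0.7]
gripper_width: 0.002
finger_force: 0.0
```

Run:
```python
from h import *
im,W=cloud("scene"); a=im[150:320,240:480,::-1]
cv2.imwrite("pics/s2.png",cv2.resize(a,None,fx=3,fy=3))
```

```text
(no output)
```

View pics/s2.png

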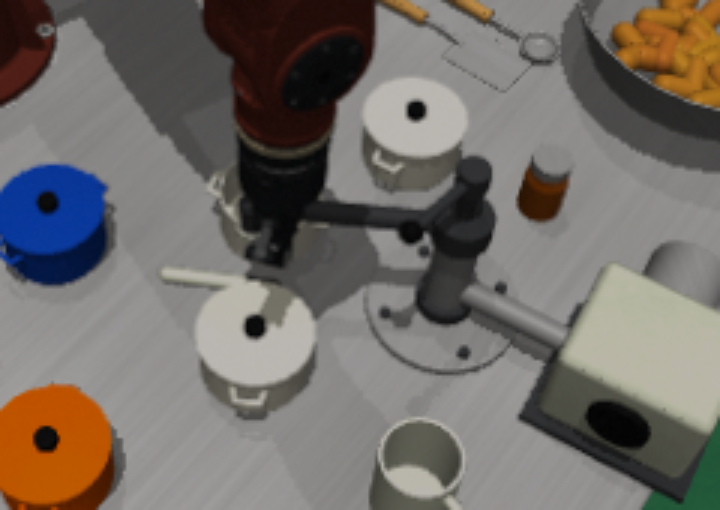

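The gripper is on the -y side of the spout at (265,240), clear of the lever ball at (410,232). Now I push gently.

Call:
carry_out --series '[{"fingers": 1, "delta_pos": [-1.5, -9, 0], "delta_rot": [0, 0, 0]}, {"fingers": 1, "delta_pos": [-1.5, -9, 0], "delta_rot": [0, 0, 0]}, {"fingers": 1, "delta_pos": [-1.5, -9, 0], "delta_rot": [0, 0, 0]}, {"fingers": 1, "delta_pos": [-1.5, -9, 0], "delta_rot": [0, 0, 0]}, {"fingers": 1, "delta_pos": [-1.5, -9, 0], "delta_rot": [0, 0, 0]}, {"fingers": 1, "delta_pos": [-1.5, -9, 0], "delta_rot": [0, 0, 0]}, {"fingers": 1, "delta_pos": [-1.5, -9, 0], "delta_rot": [0, 0, 0]}, {"fingers": 1, "delta_pos": [-1.5, -9, 0], "delta_rot": [0, 0, 0]}, {"fingers": 1, "delta_pos": [-1.5, -8, 0], "delta_rot": [0, 0, 0]}, {"fingers": 1, "delta_pos": [0, 0, 0], "delta_rot": [0, 0, 0]}]'

```text
clock: 3.4
eef_pos: [526.8, 2.6, 155.1]
orientation: [-3.141, 0.001, 0.343]
force: [0.3, 0.2, 0.6]
gripper_width: 0.002
finger_force: 0.0
```

```bash
cat > m.py <<'E'
from h import *
import sys
for k in sys.argv[1:]:
    im,W=cloud(k); np.savez(k+"2",im=im,W=W); cv2.imwrite(f"pics/{k}_{ctrl.observe()['clock']:.2f}.png",im[:,:,::-1]); z=W[...,2]
    ax,pot={"top":((679.5,65.5),(475.3,34.3)),"scene":((681.5,62),(478.6,30.4))}[k]
    dx=W[...,0]-ax[0];dy=W[...,1]-ax[1];r=np.hypot(dx,dy)
    p=W[(r<150)&(r>50)&(z>140)&(z<172)&(dx<-30)]
    c=p[:,:2].mean(0)-ax; d=np.linalg.svd(p[:,:2]-p[:,:2].mean(0),full_matrices=False)[2][0]
    print(k,"spout deg via axis",np.degrees(np.arctan2(-c[1],-c[0])),"via line",np.degrees(np.arctan(d[1]/d[0])),len(p))
    q=np.hypot(W[...,0]-pot[0],W[...,1]-pot[1]); p=W[(q<66)&(q>40)&(z>60)&(z<72)]
    for _ in range(4):
        A=np.c_[2*p[:,:2],np.ones(len(p))]; s=np.linalg.lstsq(A,(p[:,:2]**2).sum(1),rcond=None)[0]; e=np.hypot(*(p[:,:2]-s[:2]).T); p=p[abs(e-54)<6]
    g=s[:2]-ax; print(" pot",s[:2].round(1),len(p),"deg",np.degrees(np.arctan2(-g[1],-g[0])))
    b=W[(r<105)&(r>74)&(z>210)&(z<240)]; print(" ball",b.mean(0).round(1) if len(b) else 0,len(b))
E
python3 m.py scene
```

```text
scene spout deg via axis 15.830660927888578 via line 11.76962737551958 263
 pot [478.8  29.9] 97 deg 8.992495470915719
 ball [672.7 -26.1 226.4] 62
```

Call:
carry_out --series '[{"fingers": 1, "delta_pos": [-1, -4, 0], "delta_rot": [0, 0, 0]}, {"fingers": 1, "delta_pos": [-1, -4, 0], "delta_rot": [0, 0, 0]}, {"fingers": 1, "delta_pos": [0, 0, 0], "delta_rot": [0, 0, 0]}, {"fingers": 1, "delta_pos": [0, 20, 0], "delta_rot": [0, 0, 0]}, {"fingers": 1, "delta_pos": [0, 50, 0], "delta_rot": [0, 0, 0]}, {"fingers": 1, "delta_pos": [0, 60, 0], "delta_rot": [0, 0, 0]}, {"fingers": 1, "delta_pos": [-20, 55, 0], "delta_rot": [0, 0, 0]}, {"fingers": 1, "delta_pos": [-20, 55, 0], "delta_rot": [0, 0, 0]}, {"fingers": 1, "delta_pos": [-20, 55, 0], "delta_rot": [0, 0, 0]}, {"fingers": 1, "delta_pos": [0, 0, 0], "delta_rot": [0, 0, 0]}]'

```text
clock: 4.7
eef_pos: [564.0, -294.5, 154.4]
orientation: [3.141, 0.001, 0.337]
force: [0.5, 0.7, 0.9]
gripper_width: 0.001
finger_force: 0.0
```

```bash
python3 m.py scene top; python3 -c "
import cv2,glob
a=cv2.imread(sorted(glob.glob('pics/top_*'))[-1]);b=cv2.imread(sorted(glob.glob('pics/scene_*'))[-1])
import numpy as np
cv2.imwrite('pics/c3.png',np.hstack([cv2.resize(a[90:230,230:330],None,fx=4,fy=4,interpolation=3),cv2.resize(b[170:310,290:385],None,fx=4,fy=4,interpolation=3)]))"
```

```text
scene spout deg via axis 13.731180353147485 via line 9.30381803559023 261
 pot [478.8  30.2] 98 deg 8.918823854244444
 ball [672.6 -26.2 226.1] 61
top spout deg via axis 10.524137201491097 via line 10.705848210075214 293
 pot [475.2  34.3] 124 deg 8.674548961343014
 ball [668.3 -18.8 230.4] 56
```

View pics/c3.png

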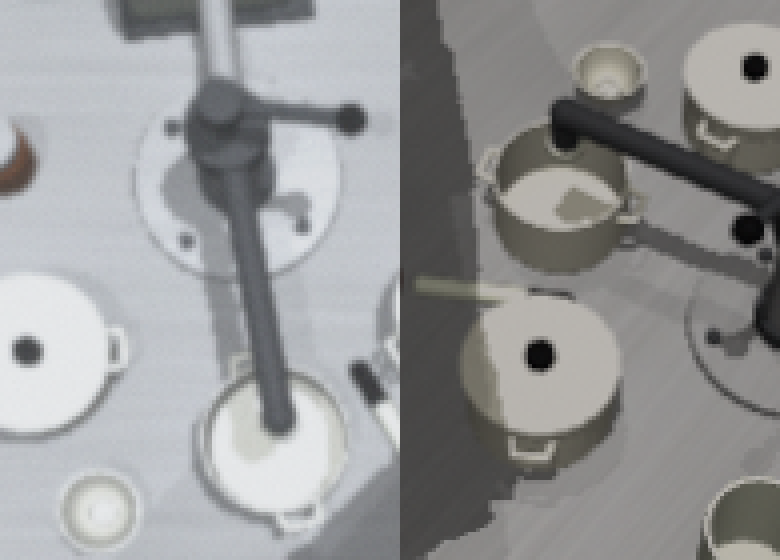

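By the top view the spout stands at about 10.5°, and the pot is at 8.7°, so about 4.5 mm more is needed at the push point. I return to it.

Call:
carry_out --series '[{"fingers": 1, "delta_pos": [20, -50, 0], "delta_rot": [0, 0, 0]}, {"fingers": 1, "delta_pos": [20, -55, 0], "delta_rot": [0, 0, 0]}, {"fingers": 1, "delta_pos": [20, -55, 0], "delta_rot": [0, 0, 0]}, {"fingers": 1, "delta_pos": [0, -58, 0], "delta_rot": [0, 0, 0]}, {"fingers": 1, "delta_pos": [0, -40, 0], "delta_rot": [0, 0, 0]}, {"fingers": 1, "delta_pos": [0, -15, 0], "delta_rot": [0, 0, 0]}, {"fingers": 1, "delta_pos": [0, 0, 0], "delta_rot": [0, 0, 0]}, {"fingers": 1, "delta_pos": [0, 0, 0], "delta_rot": [0, 0, 0]}]'

```text
clock: 5.8
eef_pos: [530.6, -12.9, 155.3]
orientation: [3.141, -0.0, 0.341]
force: [-0.1, 0.3, 0.6]
gripper_width: -0.001
finger_force: 0.0
```

Call:
carry_out --series '[{"fingers": 1, "delta_pos": [0, -10, 0], "delta_rot": [0, 0, 0]}, {"fingers": 1, "delta_pos": [0, -10, 0], "delta_rot": [0, 0, 0]}, {"fingers": 1, "delta_pos": [0, -4, 0], "delta_rot": [0, 0, 0]}, {"fingers": 1, "delta_pos": [0, -4.5, 0], "delta_rot": [0, 0, 0]}, {"fingers": 1, "delta_pos": [0, 0, 0], "delta_rot": [0, 0, 0]}, {"fingers": 1, "delta_pos": [0, 0, 0], "delta_rot": [0, 0, 0]}]'

```text
clock: 6.55
eef_pos: [520.6, 14.9, 155.3]
orientation: [-3.141, 0.0, 0.342]
force: [-0.1, -0.4, -0.8]
gripper_width: 0.004
finger_force: 0.0
```

Call:
carry_out --series '[{"fingers": 1, "delta_pos": [0, 20, 0], "delta_rot": [0, 0, 0]}, {"fingers": 1, "delta_pos": [0, 50, 0], "delta_rot": [0, 0, 0]}, {"fingers": 1, "delta_pos": [0, 60, 0], "delta_rot": [0, 0, 0]}, {"fingers": 1, "delta_pos": [-20, 55, 0], "delta_rot": [0, 0, 0]}, {"fingers": 1, "delta_pos": [-20, 55, 0], "delta_rot": [0, 0, 0]}, {"fingers": 1, "delta_pos": [-20, 55, 0], "delta_rot": [0, 0, 0]}, {"fingers": 1, "delta_pos": [0, 0, 0], "delta_rot": [0, 0, 0]}]'

```text
clock: 7.42
eef_pos: [562.0, -288.4, 154.6]
orientation: [3.141, 0.001, 0.337]
force: [0.5, 0.5, -0.5]
gripper_width: 0.001
finger_force: 0.0
```

```bash
python3 m.py scene top
python3 - <<'E'
from h import *
import glob
c=ctrl.camera_params
def proj(n,p):
    k=c(n);K=np.array(k["intrinsics"]);return cv2.projectPoints(np.array(p,float).reshape(-1,1,3),np.array(k["rvec"],float),np.array(k["tvec"],float),K,np.array([k["k1"],0,0,0.]))[0].reshape(-1,2)
out=[]
for n,ax,pot,(v,u) in(("top",(679.5,65.5),(475.3,34.3),(90,230)),("scene",(681.5,62),(478.7,30.3),(170,290))):
    im=cv2.imread(sorted(glob.glob(f"pics/{n}_*"),key=lambda s:float(s.split('_')[1][:-4]))[-1])
    d=np.array(pot)-ax; d/=np.hypot(*d); e=ax+200*d; print(n,proj(n,[[*e,105],[*e,161]]))
    a=cv2.resize(im[v:v+140,u:u+95],None,fx=4,fy=4,interpolation=3)
    for z,col in((105,(0,0,255)),(161,(0,255,0))):
        q=(proj(n,[*e,z])[0]-(u,v)+.5)*4; cv2.circle(a,tuple(q.round().astype(int).tolist()),3,col,-1)
    out.append(a)
cv2.imwrite("pics/c4.png",np.hstack(out))
E
```

```text
scene spout deg via axis 11.239439782625452 via line 6.939880263836594 257
 pot [478.8  30.2] 103 deg 8.906048107392367
 ball [672.6 -26.3 226.4] 61
top spout deg via axis 8.255032641695982 via line 7.991536091991837 289
 pot [475.2  34.3] 122 deg 8.675093046479065
 ball [668.6 -18.5 229.7] 58
top [[297.58888856 195.88925708]
 [296.84919086 194.07492926]]
scene [[331.91241954 206.08400527]
 [332.23261479 194.42592199]]
```

View pics/c4.png

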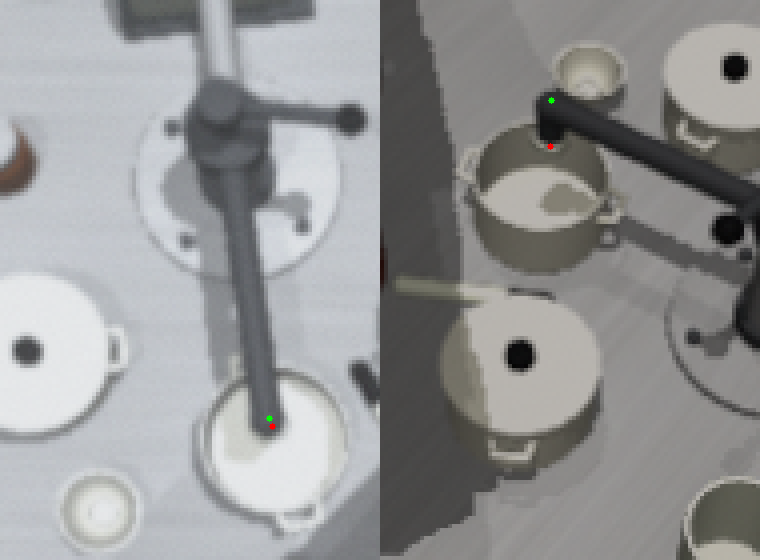

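The nozzle is within about 1–2 mm of the pot's middle in both views: the predicted dots lie on the pipe end at (269,420) and (551,100). Now the lever. I compute the arc in tool axes.

Run:
```python
from h import *
y=.341;tx=np.array([np.cos(y),np.sin(y)]);ty=np.array([np.sin(y),-np.cos(y)])
ax=np.array([680.5,63.5]);T=np.array([tx,ty])
prev=np.array([562,-288.4])
def pt(f,r=68,g=0):
    f=np.radians(f);l=np.array([-np.sin(f),-np.cos(f)]);n=np.array([np.cos(f),-np.sin(f)])
    cs=[a*11*tx+b*14.5*ty for a in(-1,1) for b in(-1,1)];c=min(cs,key=lambda c:c@n)
    return ax+r*l+n*(6-c@n+g), r+c@l
W=[(717,-80)]+[pt(6.4,g=22)[0]]+[pt(f)[0] for f in range(6,91,6)]
for i,w in enumerate(W):
    w=np.array(w);print(i,6*(i-1),w.round(1),(T@(w-prev)).round(1), round(pt(6*(i-1))[1],1));prev=w
```

```text
0 -6 [717 -80] [ 215.8 -144.6] 56.5
1 0 [716.9  -9. ] [ 23.6 -66.9] 58.0
2 6 [695.4  -6.4] [-19.3  -9.6] 59.7
3 12 [688.8  -7.8] [-6.7 -1. ] 61.4
4 18 [681.9  -8.5] [-6.8 -1.7] 63.2
5 24 [674.7  -8.4] [-6.7 -2.5] 65.1
6 30 [667.4  -7.5] [-6.6 -3.3] 67.0
7 36 [660.1  -5.7] [-6.3 -4.1] 68.9
8 42 [652.8  -3.1] [-6.  -4.9] 70.8
9 48 [6.458e+02 5.000e-01] [-5.5 -5.7] 72.6
10 54 [639.    4.9] [-4.9 -6.4] 74.4
11 60 [632.7  10.2] [-4.1 -7.1] 76.2
12 66 [627.   16.4] [-3.3 -7.7] 77.8
13 72 [622.3  22.7] [-2.4 -7.6] 57.4
14 78 [618.5  28. ] [-1.7 -6.2] 59.0
15 84 [615.2  33.8] [-1.1 -6.6] 60.7
16 90 [612.5  40.2] [-0.5 -6.9] 62.5
```

Call:
carry_out --series '[{"fingers": 1, "delta_pos": [0, 0, -40], "delta_rot": [0, 0, 0]}, {"fingers": 1, "delta_pos": [0, 0, -40], "delta_rot": [0, 0, 0]}, {"fingers": 1, "delta_pos": [0, 0, -20], "delta_rot": [0, 0, 0]}, {"fingers": 1, "delta_pos": [43, -29, 0], "delta_rot": [0, 0, 0]}, {"fingers": 1, "delta_pos": [43, -29, 0], "delta_rot": [0, 0, 0]}, {"fingers": 1, "delta_pos": [43, -29, 0], "delta_rot": [0, 0, 0]}, {"fingers": 1, "delta_pos": [43, -29, 0], "delta_rot": [0, 0, 0]}, {"fingers": 1, "delta_pos": [43, -29, 0], "delta_rot": [0, 0, 0]}, {"fingers": 1, "delta_pos": [0, 0, 0], "delta_rot": [0, 0, 0]}]'

```text
clock: 8.65
eef_pos: [718.0, -69.8, 254.1]
orientation: [-3.14, 0.001, 0.348]
force: [0.4, -0.8, -0.4]
gripper_width: -0.0
finger_force: 0.0
```

Call:
carry_out --series '[{"fingers": 1, "delta_pos": [0, 0, 28], "delta_rot": [0, 0, 0]}, {"fingers": 1, "delta_pos": [10, -29, 0], "delta_rot": [0, 0, 0]}, {"fingers": 1, "delta_pos": [10, -29, 0], "delta_rot": [0, 0, 0]}, {"fingers": 1, "delta_pos": [0, 0, 0], "delta_rot": [0, 0, 0]}, {"fingers": 1, "delta_pos": [-10, -5, 0], "delta_rot": [0, 0, 0]}, {"fingers": 1, "delta_pos": [-10, -4, 0], "delta_rot": [0, 0, 0]}, {"fingers": 1, "delta_pos": [-6.5, -1, 0], "delta_rot": [0, 0, 0]}, {"fingers": 1, "delta_pos": [-7, -2, 0], "delta_rot": [0, 0, 0]}, {"fingers": 1, "delta_pos": [0, 0, 0], "delta_rot": [0, 0, 0]}]'

```text
clock: 9.78
eef_pos: [680.5, -13.4, 227.6]
orientation: [3.141, 0.0, 0.342]
force: [-0.6, -0.4, 1.3]
gripper_width: 0.004
finger_force: 0.1
```

Run:
```python
from h import *
im,W=cloud("scene"); a=im[150:320,290:480,::-1]
cv2.imwrite("pics/s5.png",cv2.resize(a,None,fx=3,fy=3))
```

```text
(no output)
```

View pics/s5.png

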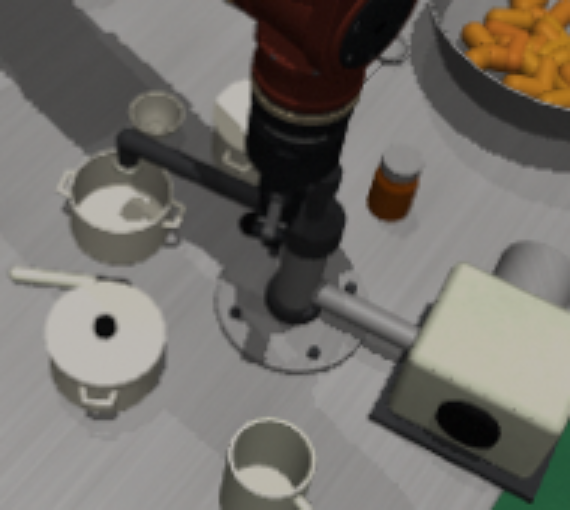

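The finger at (268,225) is behind the lever, inboard of the ball at (248,222), and the spout is untouched. I follow the arc.

Call:
carry_out --series '[{"fingers": 1, "delta_pos": [-5, -5, 0], "delta_rot": [0, 0, 0]}, {"fingers": 1, "delta_pos": [-5.5, -5, 0], "delta_rot": [0, 0, 0]}, {"fingers": 1, "delta_pos": [-6.5, -4, 0], "delta_rot": [0, 0, 0]}, {"fingers": 1, "delta_pos": [-6, -5, 0], "delta_rot": [0, 0, 0]}, {"fingers": 1, "delta_pos": [-5.5, -5.5, 0], "delta_rot": [0, 0, 0]}, {"fingers": 1, "delta_pos": [-5, -6.5, 0], "delta_rot": [0, 0, 0]}, {"fingers": 1, "delta_pos": [0, 0, 0], "delta_rot": [0, 0, 0]}]'

```text
clock: 10.7
eef_pos: [638.1, 5.4, 227.4]
orientation: [-3.141, 0.001, 0.342]
force: [-0.2, 0.3, 0.7]
gripper_width: -0.007
finger_force: 0.0
```

Call:
carry_out --series '[{"fingers": 1, "delta_pos": [-4, -7, 0], "delta_rot": [0, 0, 0]}, {"fingers": 1, "delta_pos": [-3.5, -7.5, 0], "delta_rot": [0, 0, 0]}, {"fingers": 1, "delta_pos": [-2.5, -7.5, 0], "delta_rot": [0, 0, 0]}, {"fingers": 1, "delta_pos": [-1, -3, 0], "delta_rot": [0, 0, 0]}, {"fingers": 1, "delta_pos": [0, 0, 0], "delta_rot": [0, 0, 0]}]'

```text
clock: 11.32
eef_pos: [619.8, 25.1, 227.3]
orientation: [-3.141, 0.0, 0.342]
force: [-0.4, -0.6, 0.4]
gripper_width: 0.0
finger_force: 0.3
```

Call:
carry_out --series '[{"fingers": 1, "delta_pos": [-0.5, -2, 0], "delta_rot": [0, 0, 0]}, {"fingers": 1, "delta_pos": [-0.5, -2, 0], "delta_rot": [0, 0, 0]}]'

```text
clock: 11.58
eef_pos: [619.3, 25.9, 227.4]
orientation: [3.136, -0.001, 0.34]
force: [12.3, -15.2, -4.6]
gripper_width: 0.002
finger_force: 9.0
```

Run:
```python
from h import *
im,W=cloud("scene"); a=im[150:320,290:480,::-1]
cv2.imwrite("pics/s6.png",cv2.resize(a,None,fx=3,fy=3))
print(ctrl.observe()["force"])
```

```text
[ 10.48931948 -12.42365514  -3.90401177]
```

View pics/s6.png

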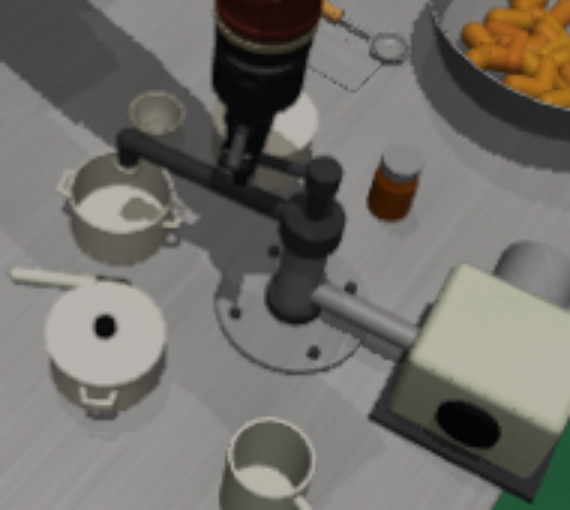

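The force jumped to about 20 N at roughly 75°, which fits the stop (80.2° less the stand's roughly 5° yaw). I give it one small extra push, then back away.

Call:
carry_out --series '[{"fingers": 1, "delta_pos": [0, -1.5, 0], "delta_rot": [0, 0, 0]}, {"fingers": 1, "delta_pos": [0, 0, 0], "delta_rot": [0, 0, 0]}]'

```text
clock: 11.88
eef_pos: [619.3, 25.9, 227.4]
orientation: [3.134, -0.001, 0.339]
force: [11.7, -18.0, -6.1]
gripper_width: -0.003
finger_force: 9.9
```

Call:
carry_out --series '[{"fingers": 1, "delta_pos": [0, 8, 0], "delta_rot": [0, 0, 0]}, {"fingers": 1, "delta_pos": [0, 25, 0], "delta_rot": [0, 0, 0]}, {"fingers": 1, "delta_pos": [0, 40, -20], "delta_rot": [0, 0, 0]}, {"fingers": 1, "delta_pos": [-10, 55, -10], "delta_rot": [0, 0, 0]}, {"fingers": 1, "delta_pos": [-20, 55, 0], "delta_rot": [0, 0, 0]}, {"fingers": 1, "delta_pos": [-30, 50, 0], "delta_rot": [0, 0, 0]}, {"fingers": 1, "delta_pos": [-40, 45, 0], "delta_rot": [0, 0, 0]}, {"fingers": 1, "delta_pos": [-40, 45, 0], "delta_rot": [0, 0, 0]}, {"fingers": 1, "delta_pos": [-40, 45, 0], "delta_rot": [0, 0, 0]}, {"fingers": 1, "delta_pos": [0, 0, 0], "delta_rot": [0, 0, 0]}]'

```text
clock: 13.12
eef_pos: [568.3, -382.5, 256.2]
orientation: [-3.141, 0.001, 0.336]
force: [-0.5, 0.2, -0.3]
gripper_width: 0.003
finger_force: 0.0
```

```bash
python3 m.py scene top
python3 - <<'E'
import cv2,glob,numpy as np
from h import *
out=[]
for n,(v,u) in(("top",(90,230)),("scene",(170,310))):
    im=cv2.imread(sorted(glob.glob(f"pics/{n}_*"),key=lambda s:float(s.split('_')[1][:-4]))[-1])
    out.append(cv2.resize(im[v:v+140,u:u+95],None,fx=4,fy=4,interpolation=3))
    W=np.load(n+"2.npz")["W"];z=W[...,2]
    b=W[(z>100)&(z<123)&(W[...,0]>700)&(W[...,0]<900)&(abs(W[...,1]-100)<120)]
    r=cv2.minAreaRect(b[:,:2].astype(np.float32)); print(n,r)
cv2.imwrite("pics/c7.png",np.hstack(out))
E
```

```text
scene spout deg via axis 11.246303582807323 via line 6.819846122129347 257
 pot [478.9  29.7] 107 deg 9.05922921144118
 ball [601.4  32.8 226.1] 55
top spout deg via axis 7.691459390333421 via line 11.245385606130371 252
 pot [475.2  34.4] 121 deg 8.655392990777617
 ball [597.4  40.7 230. ] 61
top ((850.3470458984375, 117.67786407470703), (98.59001922607422, 204.02955627441406), 0.8370642066001892)
scene ((800.1852416992188, 116.81580352783203), (206.02828979492188, 199.17601013183594), 89.92674255371094)
```

View pics/c7.png

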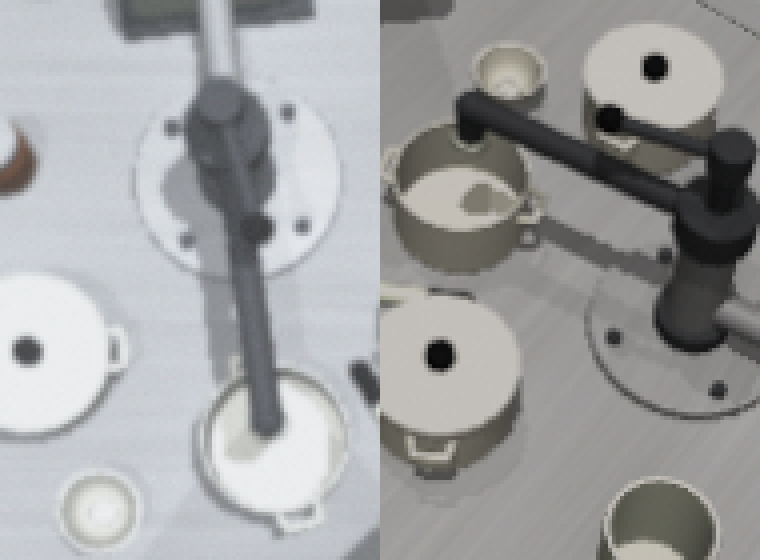

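The lever stands at about 73.4°. The foot bolts show a stand yaw of about 6.8°, so that is the 80.2° stop. The nozzle is still centred over the open pot and the pots have not moved, so I hand the job in.

```bash
python3 -c "
from bench import ctrl; print(ctrl.finish_job())"
```

```text
the job is handed in; nothing more can be done
None
```

The spout's nozzle is over the middle of the open pot (within about 2 mm by the cameras), the clamp lever is at its closed stop, and I've handed the job in at about 13 s with the robot clear of everything; no verdict came back.

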